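Gauge the wax level in the cup and lock the reading

ROBOT

A 6-joint arm with a two-finger parallel gripper is mounted at the origin on the work surface. World frame = base frame: x ahead of the robot, y to its left, z up, the work surface at z = 0. Lengths are in mm, angles in rad, forces in N, time in s.
With the tool pointing down it reaches from about 275 to 975 mm from the base axis. Payload 8.4 kg.
Tool frame: the origin (TCP) lies between the finger pads; the fingertips stand 8 mm ahead of it and the grasp point (between the pads) lies 11 mm behind it; z points along the fingers, x is the direction in which the jaws open and shut, and the axes are right-handed (so a half turn about z gives the same grasp; the last joint's range is limited). The gripper opens to 92 mm and grips with 3 to 60 N. Pads are 20 mm wide; open, the fingers measure 128 mm over their backs; the gripper's body (75 mm by 189 mm) begins 69 mm behind the grasp point.
Start: joints at [-1.207, 0.353, 1.633, -0, 1.155, -0.002], TCP at [223.559, -583.652, 222.583] pointing down, gripper open.
Joint ranges: [-2.63, 2.63], [-0.92, 2.1], [0.06, 2.66], [-1.3, 4.44], [0, 2.69], [-3.02, 3.02]. Speed limits (rad/s): [2.22, 2.22, 2.79, 3.14, 3.14, 3.14].

INTERFACE

Orientations are given as a rotation vector (axis times angle).
In Python, from station import sense, imaging, env gives the robot as it stands. The module is installed in compiled form; this text tells all that it offers.
- The arm moves only by the tool jog_arm, never from a script. Its argument "targets" is a list of rows, each a list of 4 numbers: the shift along the tool's x, y, z in m, then the turn about the tool's z in rad. A call has 1 to 5 rows; each row is the pose to reach, as a shift and turn from the pose commanded when the call began, along the tool's axes at that moment; what a row does not reach only later rows make up. A row lasts 1/8 s, in which the tool goes at most 62.5 mm and 10.7 degrees, less where a joint would pass 70% of its speed; a pose out of reach is approached as far as the arm can. A call with a gripper value outside its range is refused whole. "jaw" is the closure, from 0 (fully open) to 1 (shut), set as the call begins (left out, the last holds). The fingers move at their own pace and stop on an object; "squeeze" is the grip in N (left out, the last holds). Time passes only in rows, so rows that repeat a pose let the fingers close. It gives the time, the measured TCP pose, the force and the opening at its end, in the units of the state.
- sense(): the state, without advancing time (a new reading comes with each control period).
- imaging.grab_frame(name): name is "scene" or "top"; returns a dict with "color" (400x640x3 uint8, red, green, blue), "mtx" (3x3 intrinsics, pixels), "distortion" ([k1, k2, p1, p2, k3] as OpenCV has them; the pictures are not rectified), "eye" and "rotation" of the camera in the world. Camera axes: x right, y up, looking along -z (the intrinsics and any distortion apply to the point x, -y, -z); pixel columns grow to the right and rows downward; lengths in mm; the calibration is good to about 2 mm. A picture is of the moment at which its call begins. There is no depth.
- env.job_done(): hands the job in, once; it reports no verdict.
The state is a dict: "time": time; "joint_positions": joint angles; "qd": joint speeds; "joint_torque": joint torques, N m; "position": TCP position; "ee_rot": TCP orientation; "ft_force": force on the tool from outside, world axes, zero at the start; "torque": the same for the moment, N m; "grip_width": finger opening in mm.
Only numpy, scipy, OpenCV 4.12 (cv2) and the standard library are available. Lean on these libraries where they do the work, as an engineer would, in place of code of your own. Each camera call takes 0.05 s, during which the arm holds its last target.

TASK

Stand the depth gauge across the rim of the yellow cup with its probe over the middle of the cup, then push the probe down by its knob until it gently touches the hard wax inside, without pressing hard. With the probe still touching the wax, press the little lock lever fully down, and leave the gauge sitting flat on the cup with the jar, the tin and the bowl undisturbed.

Things in the scene. Friction and masses are not known exactly. Their poses are not given: they have to be found in the camera images.
- knob_center (a point): Centre of the black square knob (22 x 22 x 24 mm tall) on top of the depth gauge's probe: grip here, across y (the lever is on the +x side). Axes as the gauge: x along the bar towards the lever, y across the bar, z up. With the probe drawn up, as at the start, this point is 89 mm above the bar's underside.
- bridge_foot (a point): Centre of the underside of the gauge's flat aluminium bridge bar (130 mm along x, 34 mm along y, 14 mm thick), on the probe's axis; axes as the knob. At the start it stands flat on the bamboo tray; it is to lie across the cup's rim. The whole gauge weighs about 0.3 kg and can be carried by the knob, the bar hanging with the probe drawn up.
- probe: Steel probe rod, 8 mm thick, sliding through the middle of the bar; origin at the underside of its 12 mm round foot, axes as the gauge. Drawn up, the foot is 1 mm above the bar's underside; it slides down up to 60 mm. Friction of about 1.5 N keeps it where it is left. The foot is sprung: it gives 3 mm at 2 N/mm (6 N), then is rigid.
- lever_end (a point): Point on the lock lever, 26 mm from its hinge. Lever 28 long, 16 wide, 5 mm thick; hinge 20 mm from the probe's axis towards +x and 22 mm above the bar's underside. Open, it points up and outwards; fully down it lies level, its top 24.5 mm above the bar's underside. Press it from above, 38 mm from the probe's axis; it needs some 3 to 10 N and it stays where left.
- lock (a joint): Angle of the lock lever in rad: 0 = open (raised 0.42 rad, 24 degrees), 0.42 = fully down and level, where it clamps the probe.
- cup: Round yellow melamine cup, 96 mm across the rim, 85 mm tall, wall 4 mm, fixed upright in a low steel ring holder on the glass shelf; origin at the centre of its underside. It is part-filled with hard flat wax, whose top lies somewhere between 26 and 44 mm below the rim: it is not measured.
- cup_rim (a point): Centre of the cup's mouth, at the height of the rim.
- tray: Bamboo tray, 180 (x) x 150 (y) x 16 mm tall, floor and walls 6 mm thick, fixed on the shelf; origin at the centre of its underside. The gauge stands on it at the start.
- jar: Bystander: closed brown jar with white cap, 64 mm across, 95 mm tall; origin at the centre of its underside.
- tin: Bystander: round lidded aluminium tin, 75 mm across, 50 mm tall; origin at the centre of its underside.
- bowl: Bystander: white ceramic bowl, 90 mm across, 45 mm tall; origin at the centre of its underside.
There are look-alikes about, which are no part of the job. What is shaped like the part that bears knob_center but blue or orange is not meant.

How it is judged (in metres and radians):
On the way, in this order (a step that is already met when the one before it is completed fails the run):
1. With the gauge standing flat on the cup's rim, the probe touches the wax (contact force between probe and cup above 0.5 N and horizontal distance between probe and cup_rim below 0.018 m and z of bridge_foot in the frame of cup_rim below 0.004 m and angle between bridge_foot's own z axis and vertical below 0.08 rad), for 0.15 s.
2. The lock lever is pressed fully down while the probe touches the wax (value of joint lock above 0.35 rad and contact force between probe and cup above 0.1 N), for 0.2 s.
At the end, for the whole second after the job is handed in: The gauge's bar lies flat on the cup's rim (underside within 4 mm of the rim's height, tilted less than 0.06 rad), the probe within 18 mm of the cup's centre and still touching the wax (more than 0.1 N), the lock lever down (more than 0.35 of 0.42 rad), all at rest and released (all of step 2 and horizontal distance between probe and cup_rim below 0.018 m and z of bridge_foot in the frame of cup_rim between -0.003 and 0.004 m and angle between bridge_foot's own z axis and vertical below 0.06 rad and linear speed of probe below 0.02 m/s).
It fails at once if the probe is pressed into the wax with more than 15 N (contact force between probe and cup above 15 N).
It fails at once if the jar is disturbed (moved more than 20 mm) (distance of jar from where it was at the start of the episode above 0.02 m).
It fails at once if the tin is disturbed (moved more than 20 mm) (distance of tin from where it was at the start of the episode above 0.02 m).
It fails at once if the bowl is disturbed (moved more than 20 mm) (distance of bowl from where it was at the start of the episode above 0.02 m).
It also fails if it takes over 59 s, if anything falls off the work surface, if the arm or the gripper's body presses on something with over 40 N, if the wrist force passes 120 N, or if a joint passes its speed limit or range.

## Working session

There is one attempt and no reset: what is moved stays moved. The work goes in short steps, Python scripts to look and compute and a tool call to move; the robot and the scene stay as the last step left them, time stands still between calls to the robot, and variables do not carry over. Pictures are saved under pics/ and viewed, and the job is handed in when it is done.

Besides the shell and the picture viewer there is one more tool, called after "Emit:" as a command line: name --pt "numbers of a row" for each row, then --argument value for the rest. jog_arm: Moves the arm, as the interface text tells. Its arguments: {"type":"object","properties":{"targets":{"type":"array"},"jaw":{"type":"number"},"squeeze":{"type":"number"}},"required":["targets"]}

```bash
mkdir -p pics
cat > h.py <<'E'
from station import sense, imaging, env
import numpy as np, cv2
def grab(n,f=None):
    d=imaging.grab_frame(n)
    if f: cv2.imwrite('pics/'+f,d['color'][:,:,::-1])
    return d
def proj(d,P):
    P=np.atleast_2d(P).astype(float)
    c=(P-np.array(d['eye']))@np.array(d['rotation'])
    c=c*[1,-1,-1]
    return cv2.projectPoints(c,np.zeros(3),np.zeros(3),np.array(d['mtx'],float),np.array(d['distortion'],float))[0][:,0]
def ray(d,uv):
    p=cv2.undistortPoints(np.array([[uv]],float),np.array(d['mtx'],float),np.array(d['distortion'],float))[0,0]
    v=np.array(d['rotation'])@np.array([p[0],-p[1],-1.]); return np.array(d['eye'],float),v/np.linalg.norm(v)
def atz(d,uv,z):
    e,v=ray(d,uv); return e+v*(z-e[2])/v[2]
def tri(d1,a,d2,b):
    e1,v1=ray(d1,a);e2,v2=ray(d2,b)
    s=np.linalg.lstsq(np.c_[v1,-v2],e2-e1,rcond=None)[0]
    p,q=e1+v1*s[0],e2+v2*s[1]; return (p+q)/2,np.linalg.norm(p-q)
def crop(d,f,x0,y0,x1,y1,s):
    cv2.imwrite('pics/'+f,cv2.resize(d['color'][y0:y1,x0:x1,::-1],None,fx=s,fy=s,interpolation=cv2.INTER_CUBIC))
E
python3 - <<'E'
from h import *
import pickle
a=grab('scene','s0.png');b=grab('top','t0.png')
pickle.dump((a,b),open('f0.pkl','wb'))
print(a['eye'],b['eye'],b['rotation'],a['mtx'],b['mtx']);print(sense())
E
```

```text
[1577.84112149  -53.40211475  785.93292459] [ 378.73247554  -75.43926389 1634.20346852] [ 0.05986895 -0.06119599 -1.59476252] [[434.60541293   0.         321.82969038]
 [  0.         434.60541293 191.93030623]
 [  0.           0.           1.        ]] [[479.93346523   0.         316.96528779]
 [  0.         479.93346523 197.7368488 ]
 [  0.           0.           1.        ]]
{'time': 0.1, 'joint_positions': array([-1.20739976e+00,  3.53572349e-01,  1.63406684e+00, -3.04557582e-05,
        1.15520994e+00, -2.43658664e-03]), 'qd': array([ 0.00129074, -0.00225105, -0.00154171, -0.00062154, -0.00085732,
        0.00064249]), 'joint_torque': array([-4.06848740e-04, -5.94903409e+01, -3.34929693e+01,  6.99704932e-02,
        1.83023885e-02, -2.16347405e-05]), 'position': array([ 223.39076404, -583.23644798,  221.93982406]), 'ee_rot': array([-2.58789904e+00,  1.77989748e+00,  1.64795450e-03]), 'ft_force': array([-0.07485756,  0.07554794,  0.16203991]), 'torque': array([-0.00370087, -0.00622294,  0.02284488]), 'grip_width': 91.6349559787339}
```

View pics/s0.png

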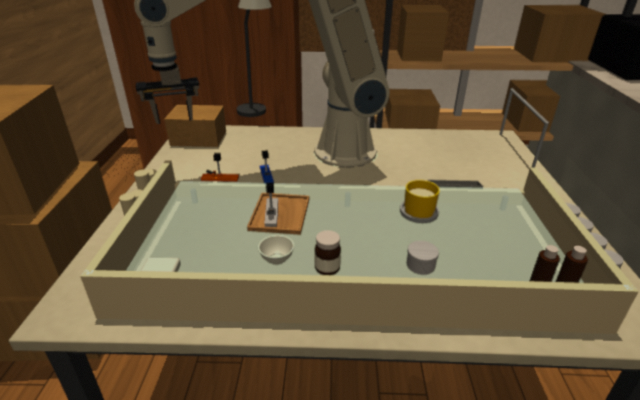

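View pics/t0.png

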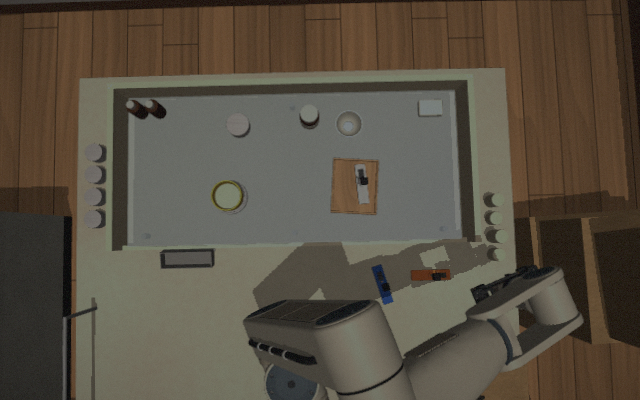

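The overview shows three gauge-shaped items: silver with a black knob in the tray (top 362,183; scene 270,203), blue (top 383,284) and orange (top 432,275). The silver one fits, because blue and orange are excluded and it stands on the tray. I'll confirm that in crops.

```bash
sed -i "s/np.array(d\['rotation'\])/cv2.Rodrigues(np.array(d['rotation'],float))[0]/g" h.py
python3 - <<'E'
from h import *
import pickle
a,b=pickle.load(open('f0.pkl','rb'))
A=cv2.resize(b['color'][150:220,320:390,::-1],None,fx=8,fy=8,interpolation=cv2.INTER_CUBIC)
cv2.imwrite('pics/c1.png',A)
crop(a,'c2.png',240,140,320,240,6)
crop(b,'c3.png',200,170,260,225,10)
crop(a,'c4.png',390,170,450,225,10)
print(a['distortion'],b['distortion'])
print(proj(b,[[500,0,0],[600,0,0],[500,100,0]]),proj(a,[[500,0,0],[600,0,0],[500,100,0]]), proj(b,[sense()['position']]),proj(a,[sense()['position']]))
E
```

```text
[0.03243947 0.         0.         0.         0.        ] [-0.03083136  0.          0.          0.          0.        ]
[[294.04930008 199.61309514]
 [293.43504567 170.55054119]
 [264.77999121 200.33756726]] [[347.90769965 225.521365  ]
 [348.65216666 246.21641561]
 [380.73566626 226.31949773]] [[491.8288152  283.39809846]] [[174.26288321 118.80670955]]
```

View pics/c1.png

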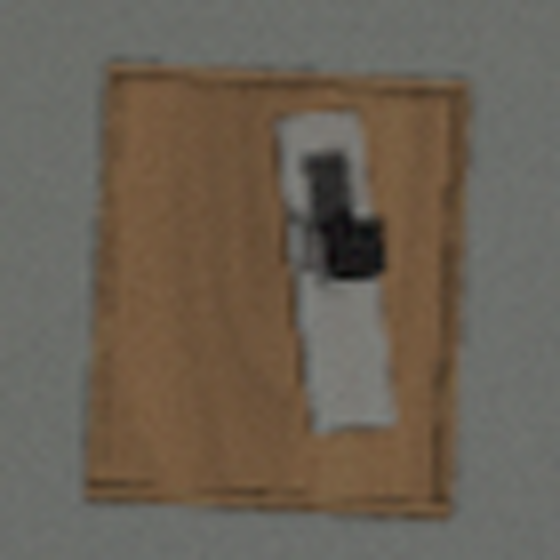

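View pics/c2.png

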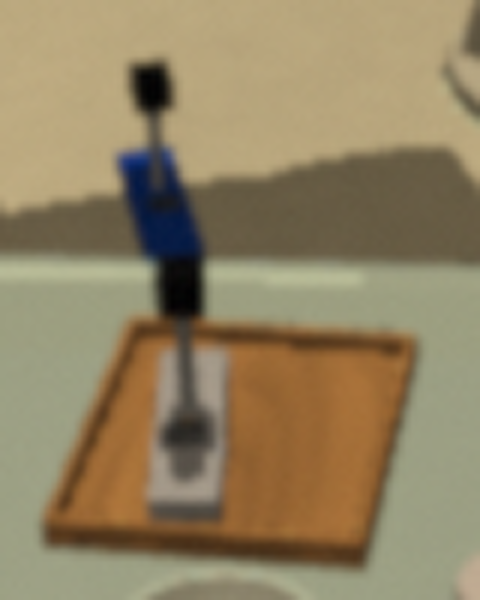

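View pics/c3.png

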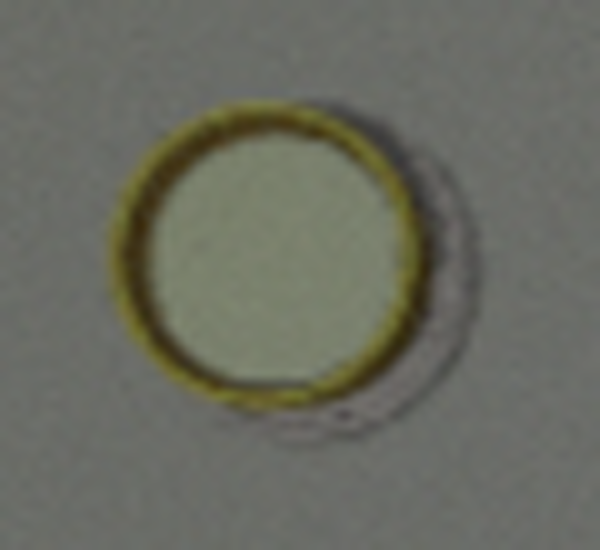

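View pics/c4.png

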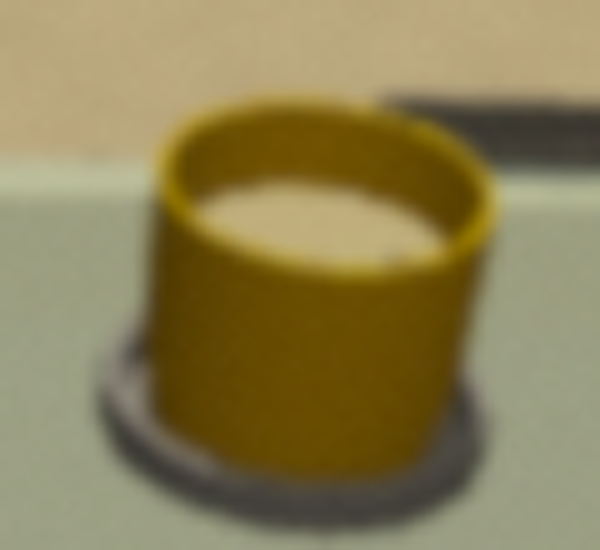

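The crops confirm it: in the tray is a silver bar with a black knob (top 364,181; scene 270,188) and its lever pointing to the top image's upper side (+x world). The blue gauge stands behind it. The cup rim is at top (226,195) and scene (422,188).

Run:
```python
from h import *
import pickle
a,b=pickle.load(open('f0.pkl','rb'))
t=lambda X,Y,s,x0,y0:((X+.5)/s-.5+x0,(Y+.5)/s-.5+y0)
kt=t(356,249,8,320,150); ks=t(182,288,6,240,140)
print('knob',tri(a,ks,b,kt))
rt=t(267,254,10,200,170); rs=t(328,186,10,390,170)
print('rim',tri(a,rs,b,rt))
# tray corners outer top
for n,T,S in [('a',(108,62),(365,565)),]: pass
# bar top corner points in top view & scene
print('bar far-front corners', tri(a,t(148,500,6,240,140),b,t(358,113,8,320,150)))
print(tri(a,t(222,502,6,240,140),b,t(278,120,8,320,150)))
print(tri(a,t(163,350,6,240,140),b,t(395,422,8,320,150)))
print(tri(a,t(226,351,6,240,140),b,t(318,432,8,320,150)))
for z in (14,20,26,34):
  P=[atz(b,t(*p,8,320,150),z) for p in [(278,120),(358,113),(395,422),(318,432)]]
  f=(P[0]+P[1])/2;g=(P[2]+P[3])/2
  print(z,f,g,np.linalg.norm(f-g),np.linalg.norm(P[0]-P[1]),np.degrees(np.arctan2(*(f-g)[1::-1])),(f+g)/2)
# rim size
for z in (85,95,105): print(z,np.linalg.norm(atz(b,t(110,254,10,200,170),z)-atz(b,t(425,254,10,200,170),z)),atz(b,rt,z))
```

```text
knob (array([ 541.89830762, -225.16956454,  155.09557361]), np.float64(0.4521291903166391))
rim (array([509.21018149, 205.21843789, 144.38475674]), np.float64(1.5109972790226387))
bar far-front corners (array([ 606.13529413, -236.01444235,   79.51019058]), np.float64(0.625296732814138))
(array([ 604.21013216, -202.77092954,   77.97356142]), np.float64(0.561075526225912))
(array([ 479.24471055, -246.71422027,   80.25213111]), np.float64(0.37940646413554585))
(array([ 476.06785621, -215.49394823,   78.46055706]), np.float64(0.3758730505014239))
14 [ 614.59319586 -225.37602752   14.        ] [ 481.79586253 -237.45982641   14.        ] 133.34597831650808 34.22643767672125 5.199270333679081 [ 548.1945292  -231.41792697   14.        ]
20 [ 613.71974734 -224.82077591   20.        ] [ 481.41419422 -236.85982561   20.        ] 132.85216634446618 34.099689012093414 5.199270333679073 [ 547.56697078 -230.84030076   20.        ]
26 [ 612.84629882 -224.2655243    26.        ] [ 481.03252591 -236.25982481   26.        ] 132.35835437242417 33.97294034746551 5.199270333679082 [ 546.93941236 -230.26267456   26.        ]
34 [ 611.68170079 -223.52518883   34.        ] [ 480.52363483 -235.45982375   34.        ] 131.6999384097016 33.803942127961705 5.199270333679058 [ 546.10266781 -229.49250629   34.        ]
85 102.37365152675692 [514.30332939 215.61204676  85.        ]
95 101.71283676867624 [513.42822901 213.73333091  95.        ]
105 101.05202201059568 [512.55312863 211.85461507 105.        ]
```

```bash
cat >> h.py <<'E'
def rel(target,s=None):
    s=s or sense(); R=cv2.Rodrigues(s['ee_rot'])[0]; return R.T@(np.array(target,float)-s['position'])/1000
E
python3 - <<'E'
from h import *
s=sense();R=cv2.Rodrigues(s['ee_rot'])[0];print(R.round(4))
print('xdir',np.degrees(np.arctan2(R[1,0],R[0,0])))
print(rel([541.9,-225.2,240]),rel([541.9,-225.2,143]))
E
```

```text
[[ 3.577e-01 -9.338e-01 -5.000e-04]
 [-9.338e-01 -3.577e-01  1.200e-03]
 [-1.300e-03  0.000e+00 -1.000e+00]]
xdir -69.03859940928326
[-0.22042155 -0.42551395 -0.01779377] [-0.22029967 -0.42551636  0.07920615]
```

Emit:
jog_arm --pt "-0.055 -0.106 -0.03 0.13" --pt "-0.083 -0.16 -0.03 0.275" --pt "-0.11 -0.213 -0.03 0.275" --pt "-0.137 -0.266 -0.03 0.275" --pt "-0.165 -0.319 -0.03 0.275" --jaw 0

```text
time: 0.72
position: [430.8, -350.6, 251.9]
ee_rot: [-2.32, 2.119, -0.0]
ft_force: [0.2, 0.4, -1.2]
grip_width: 91.6
```

Run:
```python
from h import *
s=sense();R=cv2.Rodrigues(s['ee_rot'])[0]
print(s['time'],s['position'],np.linalg.norm(s['qd']),'xdir',np.degrees(np.arctan2(R[1,0],R[0,0])),s['ft_force'])
print(rel([541.9,-225.2,240]),rel([541.9,-225.2,143]))
```

```text
0.725 [ 430.84828615 -350.5985914   251.9456247 ] 1.2696695306764079 xdir -84.8092313714728 [ 0.17987952  0.44626932 -1.24847373]
[-0.11483826 -0.12194029  0.01194689] [-0.11484647 -0.12193154  0.10894689]
```

Emit:
jog_arm --pt "-0.04 -0.04 0 0" --pt "-0.08 -0.08 0 0" --pt "-0.08 -0.08 0 0" --pt "-0.08 -0.08 0 0"

```text
time: 1.23
position: [501.9, -265.4, 251.6]
ee_rot: [2.321, -2.117, -0.001]
ft_force: [0.3, -1.1, -0.4]
grip_width: 91.7
```

Run:
```python
from h import *
s=sense();R=cv2.Rodrigues(s['ee_rot'])[0]
print(s['time'],s['position'],np.linalg.norm(s['qd']),'xdir',np.degrees(np.arctan2(R[1,0],R[0,0])),s['ft_force'])
print(rel([541.9,-225.2,240]),rel([541.9,-225.2,143]))
```

```text
1.225 [ 501.88158348 -265.35162968  251.58961709] 0.027231204762970068 xdir -84.74323410518616 [ 0.26922581 -1.10065986 -0.4297703 ]
[-0.03631555 -0.0435389   0.01155386] [-0.03630928 -0.04362381  0.10855382]
```

Emit:
jog_arm --pt "-0.036 -0.0435 0.01 0" --pt "-0.036 -0.0435 0.04 0" --pt "-0.036 -0.0435 0.05 0" --pt "-0.036 -0.0435 0.05 0" --pt "-0.036 -0.0435 0.05 0"

```text
time: 1.85
position: [542.3, -226.6, 202.9]
ee_rot: [-2.318, 2.12, -0.002]
ft_force: [0.3, -0.5, -0.2]
grip_width: 91.7
```

Run:
```python
from h import *
s=sense();R=cv2.Rodrigues(s['ee_rot'])[0]
print(s['time'],s['position'],np.linalg.norm(s['qd']),'xdir',np.degrees(np.arctan2(R[1,0],R[0,0])),s['ft_force'])
print(rel([541.9,-225.2,143]))
d=grab('scene');crop(d,'s1.png',200,110,340,240,5)
d=grab('top');crop(d,'t1.png',300,110,440,240,5)
```

```text
1.85 [ 542.33058803 -226.58450448  202.91182381] 0.011411172556589936 xdir -84.87471119722521 [ 0.28180229 -0.54522002 -0.20851146]
[-0.00145741  0.00036881  0.05991051]
```

View pics/s1.png

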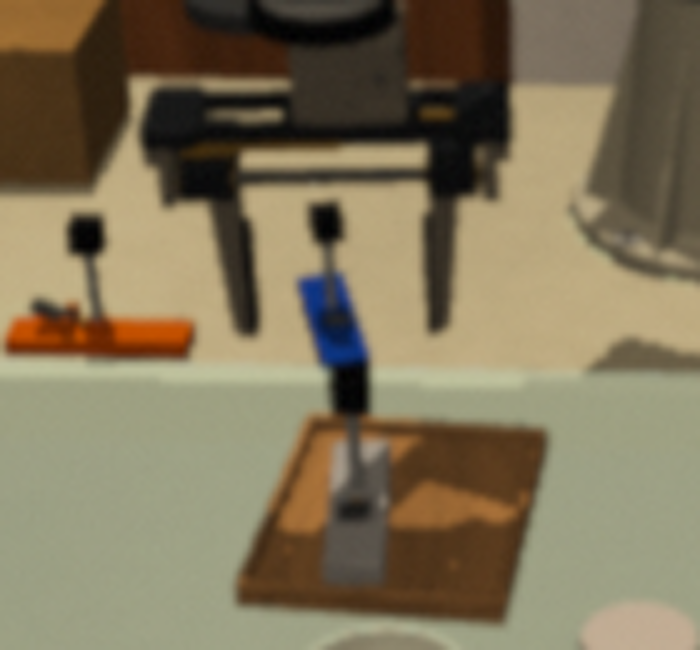

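The fingers (crop 247 and 437) straddle the knob (crop 349,388) well. Next I descend and grip.

Emit:
jog_arm --pt "-0.0015 0 0.03 0" --pt "-0.0015 0 0.055 0" --pt "-0.0015 0 0.06 0" --pt "-0.0015 0 0.06 0" --pt "-0.0015 0 0.06 0"

```text
time: 2.58
position: [542.9, -224.4, 143.2]
ee_rot: [-2.319, 2.118, -0.003]
ft_force: [0.1, 0.2, 0.3]
grip_width: 92.1
```

Emit:
jog_arm --pt "0 0 0 0" --pt "0 0 0 0" --pt "0 0 0 0" --pt "0 0 0 0" --pt "0 0 0 0" --jaw 1 --squeeze 25

```text
time: 3.2
position: [542.2, -224.0, 141.9]
ee_rot: [2.32, -2.118, -0.0]
ft_force: [-0.1, -0.2, -0.1]
grip_width: 43.8
```

Emit:
jog_arm --pt "0 0 0 0" --pt "0 0 0 0" --pt "0 0 0 0" --pt "0 0 0 0" --pt "0 0 0 0"

```text
time: 3.82
position: [542.2, -224.0, 141.9]
ee_rot: [2.32, -2.118, -0.0]
ft_force: [0.2, -1.1, -0.7]
grip_width: 21.9
```

Emit:
jog_arm --pt "0 0 -0.015 0" --pt "0 0 -0.04 0" --pt "0 0 -0.07 0" --pt "0 0 -0.1 0" --pt "0 0 -0.12 0"

```text
time: 4.45
position: [542.4, -224.1, 264.3]
ee_rot: [-2.32, 2.118, -0.002]
ft_force: [0.6, -0.6, -3.0]
grip_width: 21.9
```

Emit:
jog_arm --pt "0 0 0 0" --pt "0 0 0 0" --pt "0 0 0 0"

```text
time: 4.82
position: [541.5, -223.8, 260.8]
ee_rot: [2.319, -2.118, -0.003]
ft_force: [0.4, 1.1, -3.1]
grip_width: 21.7
```

Run:
```python
from h import *
s=sense();R=cv2.Rodrigues(s['ee_rot'])[0]
print(s['time'],s['position'],np.linalg.norm(s['qd']),s['ft_force'],s['grip_width'],rel([509.2,205.2,265]))
d=grab('scene');crop(d,'s2.png',200,60,340,200,5)
```

```text
4.825 [ 541.52849128 -223.77074107  260.79542672] 0.004221861615360039 [ 0.35392519  1.10780403 -3.100124  ] 21.709297120345298 [-0.43013909 -0.00667693 -0.00380672]
```

View pics/s2.png

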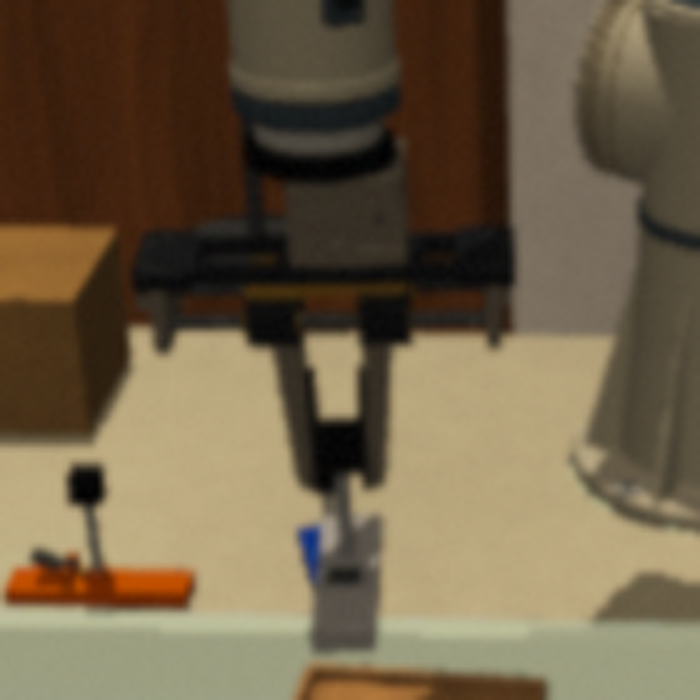

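The gauge hangs from the gripper (3.1 N) with the probe drawn up. Next I carry it to the cup.

Emit:
jog_arm --pt "-0.02 0 -0.004 0" --pt "-0.055 -0.001 -0.004 0" --pt "-0.1 -0.002 -0.004 0" --pt "-0.145 -0.003 -0.004 0" --pt "-0.19 -0.003 -0.004 0"

```text
time: 5.5
position: [527.2, -32.2, 265.9]
ee_rot: [-2.32, 2.118, 0.001]
ft_force: [0.6, 0.0, -3.5]
grip_width: 21.4
```

Emit:
jog_arm --pt "-0.04 -0.001 0 0" --pt "-0.08 -0.001 0 0" --pt "-0.11 -0.002 0 0" --pt "-0.13 -0.002 0 0" --pt "-0.14 -0.002 0 0"

```text
time: 6.12
position: [516.5, 106.7, 265.9]
ee_rot: [2.322, -2.116, -0.001]
ft_force: [-0.1, 0.2, -3.4]
grip_width: 21.8
```

Emit:
jog_arm --pt "0 0 0 0" --pt "0 0 0 0" --pt "0 0 0 0"

```text
time: 6.5
position: [517.3, 104.4, 265.9]
ee_rot: [2.319, -2.119, 0.0]
ft_force: [-1.1, -0.3, -2.6]
grip_width: 21.8
```

Run:
```python
from h import *
s=sense();R=cv2.Rodrigues(s['ee_rot'])[0]
print(s['time'],s['position'],s['ft_force'],s['grip_width'],rel([509.2,205.2,265]))
```

```text
6.5 [517.25610102 104.38763247 265.91102572] [-1.12870703 -0.3011199  -2.63713269] 21.834110600930465 [-0.10112865 -0.00102854  0.00089613]
```

Emit:
jog_arm --pt "-0.02 0 0 0" --pt "-0.05 0 0 0" --pt "-0.08 0 0 0" --pt "-0.095 -0.001 0 0" --pt "-0.101 -0.001 0 0"

```text
time: 7.12
position: [509.2, 205.9, 265.8]
ee_rot: [2.32, -2.118, 0.0]
ft_force: [-1.0, -0.8, -2.8]
grip_width: 21.8
```

Emit:
jog_arm --pt "0 0 0.005 0" --pt "0 0 0.01 0" --pt "0 0 0.01 0" --pt "0 0 0.01 0"

```text
time: 7.62
position: [509.1, 205.4, 255.9]
ee_rot: [2.319, -2.119, 0.0]
ft_force: [0.0, 0.7, -3.3]
grip_width: 21.7
```

Run:
```python
from h import *
s=sense();R=cv2.Rodrigues(s['ee_rot'])[0]
print(s['time'],s['position'],s['ft_force'],s['grip_width'],rel([509.2,205.2,250]))
d=grab('scene');crop(d,'s3.png',370,90,480,230,5)
d=grab('top');crop(d,'t3.png',160,130,290,260,5)
```

```text
7.625 [509.14599712 205.38046164 255.89288805] [ 0.00463047  0.72072703 -3.29623098] 21.653690377297394 [ 1.84071029e-04 -3.80030051e-05  5.89290131e-03]
```

View pics/s3.png

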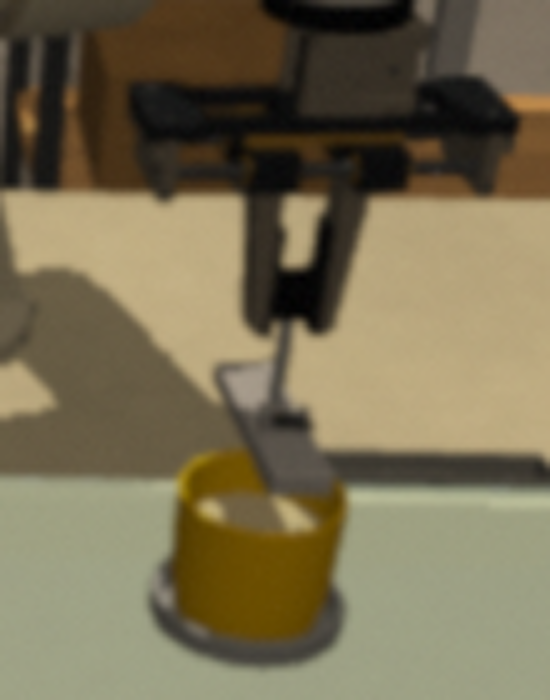

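View pics/t3.png

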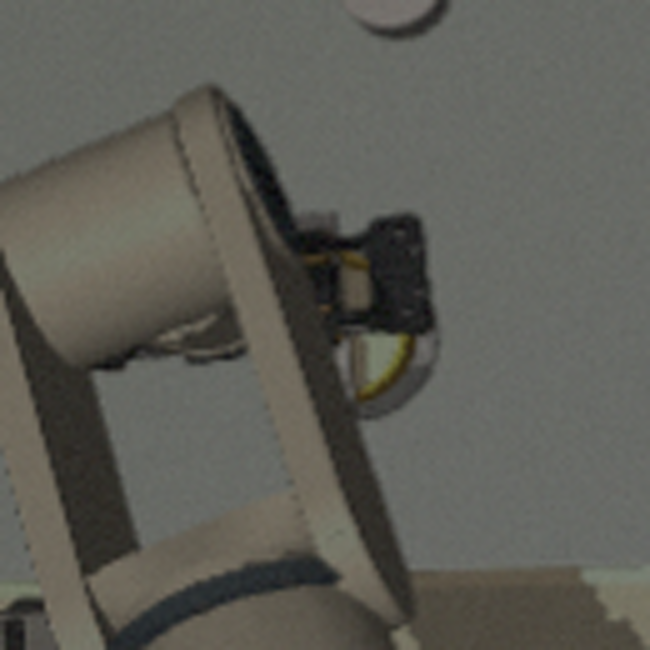

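The bar hangs level over the cup, at scene crop (275,430) above rim centre (265,490). I'll descend to just above the rim and meanwhile estimate the wax depth from the first picture.

Emit:
jog_arm --pt "0 0 0.008 0" --pt "0 0 0.018 0" --pt "0 0 0.026 0" --pt "0 0 0.028 0" --pt "0 0 0.028 0"

```text
time: 8.35
position: [509.0, 205.7, 227.7]
ee_rot: [2.32, -2.118, -0.0]
ft_force: [0.1, -0.8, -2.8]
grip_width: 22.0
```

Run:
```python
from h import *
import pickle
a,b=pickle.load(open('f0.pkl','rb'))
t=lambda X,Y,s,x0,y0:((X+.5)/s-.5+x0,(Y+.5)/s-.5+y0)
for dep in (26,30,34,38,42):
    z=144-dep
    th=np.linspace(0,2*np.pi,361)
    p=proj(a,np.c_[509.2+44*np.cos(th),205.2+44*np.sin(th),th*0+z])
    q=(p-[390,170]+.5)*10-.5
    p2=proj(b,np.c_[509.2+44*np.cos(th),205.2+44*np.sin(th),th*0+z]); q2=(p2-[200,170]+.5)*10-.5
    print(dep,'scene top row',q[:,1].min(),'top left/right',q2[:,0].min(),q2[:,0].max(),q2[:,1].min(),q2[:,1].max())
s=sense();print(s['position'],s['ft_force'])
```

```text
26 scene top row 185.25875845186118 top left/right 142.01087899732653 418.75814962393986 122.73165017036246 399.1383384907776
30 scene top row 196.76402449934142 top left/right 144.70353861079172 420.731691357782 124.10858890257214 399.7986556389632
34 scene top row 208.23175228607096 top left/right 147.38221567451671 422.69496504170644 125.47838124843605 400.455526162619
38 scene top row 219.66214093799704 top left/right 150.04701864105994 424.64805052503874 126.8410826192034 401.10897694586083
42 scene top row 231.05538808335393 top left/right 152.69805484615586 426.59102683211995 128.19674785556924 401.7590345942521
[509.00423212 205.71372685 227.7075921 ] [ 0.1077481  -0.84568062 -2.83579206]
```

Emit:
jog_arm --pt "0 0 0.002 0" --pt "0 0 0.004 0" --pt "0 0 0.006 0" --pt "0 0 0.006 0"

```text
time: 8.85
position: [509.0, 205.7, 221.8]
ee_rot: [2.32, -2.118, -0.0]
ft_force: [-0.7, 0.2, -3.2]
grip_width: 22.0
```

Emit:
jog_arm --pt "0 0 0.001 0" --pt "0 0 0.002 0" --pt "0 0 0.003 0" --pt "0 0 0.003 0"

```text
time: 9.35
position: [509.2, 205.8, 219.1]
ee_rot: [-2.32, 2.118, -0.0]
ft_force: [-0.7, -0.8, 0.5]
grip_width: 22.1
```

Emit:
jog_arm --pt "0 0 0.001 0" --pt "0 0 0.002 0" --pt "0 0 0.003 0" --pt "0 0 0.003 0"

```text
time: 9.85
position: [509.1, 205.8, 215.8]
ee_rot: [-2.32, 2.118, -0.0]
ft_force: [0.9, 0.3, -0.2]
grip_width: 21.9
```

Run:
```python
from h import *
s=sense();print(s['time'],s['position'],s['ft_force'])
d=grab('scene');crop(d,'s4.png',370,90,480,230,5)
```

```text
9.85 [509.10463189 205.75711978 215.79393435] [ 0.88762081  0.26329921 -0.20169355]
```

View pics/s4.png

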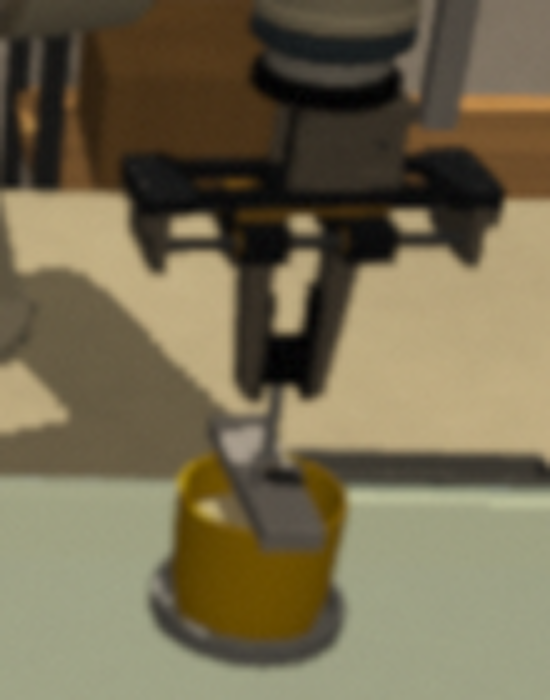

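The bar lies across the rim and the load has come off at TCP z≈221; the probe now slides. I'll advance to about 5 mm short of the shallowest wax.

Emit:
jog_arm --pt "0 0 0.004 0" --pt "0 0 0.008 0" --pt "0 0 0.012 0" --pt "0 0 0.016 0" --pt "0 0 0.016 0"

```text
time: 10.52
position: [508.9, 205.7, 199.4]
ee_rot: [2.32, -2.118, -0.0]
ft_force: [0.1, -0.7, -2.7]
grip_width: 21.8
```

Emit:
jog_arm --pt "0 0 0.001 0" --pt "0 0 0.002 0" --pt "0 0 0.002 0"

```text
time: 10.9
position: [508.9, 205.7, 197.9]
ee_rot: [2.32, -2.118, -0.0]
ft_force: [-0.7, 0.2, -1.6]
grip_width: 22.1
```

Emit:
jog_arm --pt "0 0 0.001 0" --pt "0 0 0.002 0" --pt "0 0 0.002 0"

```text
time: 11.28
position: [508.9, 205.7, 195.8]
ee_rot: [2.32, -2.118, -0.0]
ft_force: [-1.2, -0.5, 0.1]
grip_width: 21.8
```

Emit:
jog_arm --pt "0 0 0.0007 0" --pt "0 0 0.0015 0" --pt "0 0 0.0015 0" --pt "0 0 0.0015 0"

```text
time: 11.78
position: [509.0, 205.7, 194.3]
ee_rot: [2.32, -2.118, -0.0]
ft_force: [-2.3, -0.5, -1.0]
grip_width: 21.8
```

Emit:
jog_arm --pt "0 0 0.0005 0" --pt "0 0 0.001 0" --pt "0 0 0.001 0"

```text
time: 12.15
position: [509.0, 205.7, 193.4]
ee_rot: [2.32, -2.118, -0.0]
ft_force: [-1.8, -1.6, 0.3]
grip_width: 21.9
```

Emit:
jog_arm --pt "0 0 0.0005 0" --pt "0 0 0.001 0" --pt "0 0 0.001 0"

```text
time: 12.52
position: [509.1, 205.7, 192.5]
ee_rot: [-2.32, 2.118, -0.0]
ft_force: [-2.5, -1.4, 2.9]
grip_width: 22.1
```

Run:
```python
from h import *
s=sense();print(s['time'],s['position'],s['ft_force'])
d=grab('scene');crop(d,'s5.png',390,150,460,220,8)
print(sense()['ft_force'])
```

```text
12.525 [509.08332981 205.73626616 192.51020996] [-2.54313325 -1.404857    2.92571479]
[-1.95018315 -0.51859608  2.6012178 ]
```

View pics/s5.png

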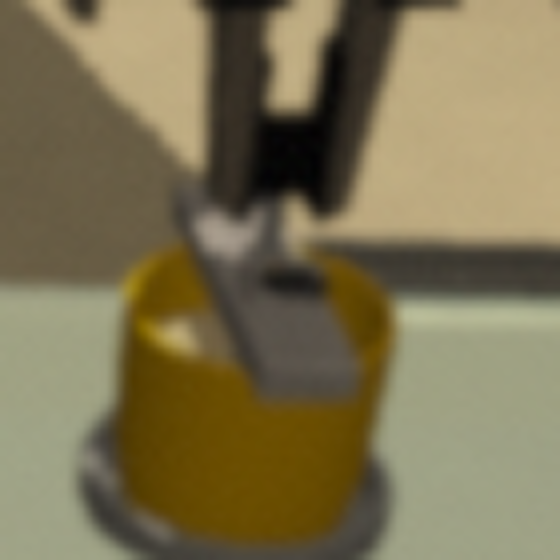

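Emit:
jog_arm --pt "0 0 0.0004 0" --pt "0 0 0.0008 0" --pt "0 0 0.0008 0" --pt "0 0 0.0008 0"

```text
time: 13.08
position: [509.1, 205.8, 191.7]
ee_rot: [-2.32, 2.118, -0.0]
ft_force: [-2.7, -1.4, 5.1]
grip_width: 21.9
```

Run:
```python
from h import *
s=sense();print(s['time'],s['position'],s['ft_force'])
F=[]
for i in range(6):
    imaging.grab_frame('top');F.append(sense()['ft_force'][2])
print(np.round(F,2))
```

```text
13.075 [509.0931388  205.75168773 191.70155271] [-2.70601571 -1.40812128  5.10095724]
[4.28 4.95 5.89 5.51 4.71 5.07]
```

Contact is confirmed: force rises about 2 N/mm to about 5 N. Next I release and retreat.

Emit:
jog_arm --pt "0 0 0 0" --pt "0 0 0 0" --pt "0 0 0 0" --pt "0 0 0 0" --jaw 0.6 --squeeze 5

```text
time: 13.88
position: [509.1, 205.8, 191.5]
ee_rot: [-2.32, 2.118, -0.0]
ft_force: [0.1, -0.6, 0.5]
grip_width: 36.6
```

Emit:
jog_arm --pt "0 0 -0.01 0" --pt "0 0 -0.04 0" --pt "0 0 -0.07 0" --pt "0 0 -0.07 0" --pt "0 0 -0.07 0"

```text
time: 14.5
position: [508.8, 205.6, 261.3]
ee_rot: [2.32, -2.118, -0.0]
ft_force: [-0.1, -0.7, 1.2]
grip_width: 36.5
```

Run:
```python
from h import *
import pickle
s=sense();R=cv2.Rodrigues(s['ee_rot'])[0]
print(s['time'],s['position'],s['ft_force'],s['grip_width'],'xdir',np.degrees(np.arctan2(R[1,0],R[0,0])))
d=grab('scene');crop(d,'s6.png',390,130,460,220,8)
t=grab('top');crop(t,'t6.png',190,150,270,230,8)
pickle.dump((d,t),open('f6.pkl','wb'))
```

```text
14.5 [508.75472233 205.60027922 261.26845796] [-0.08019941 -0.69602689  1.21944644] 36.516790622155845 xdir -84.79910162115088
```

View pics/s6.png

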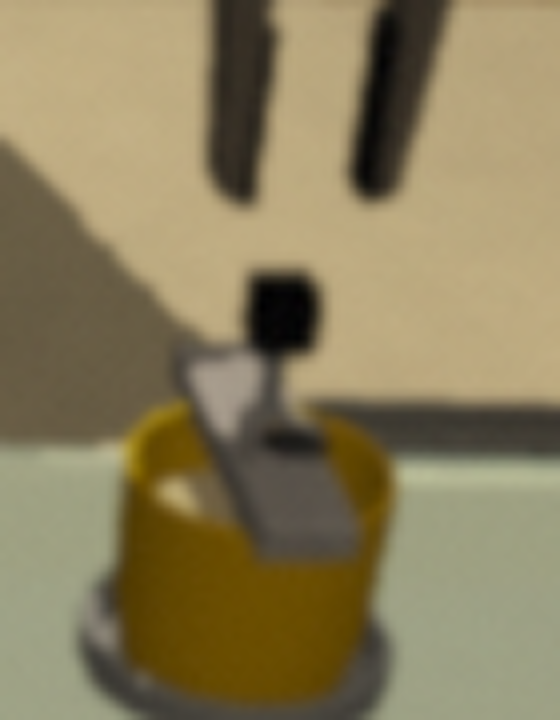

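View pics/t6.png

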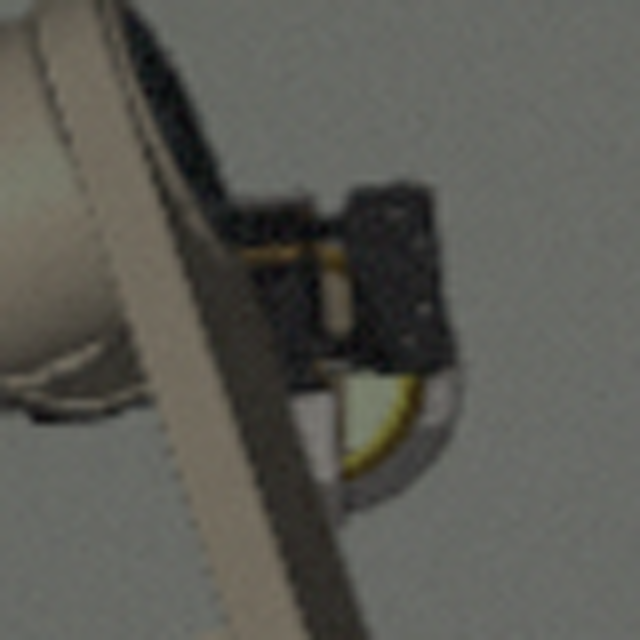

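The gauge stands on the cup, released, with the knob at scene crop (284,312). I'll check the bar pose by projecting a model onto this picture.

Run:
```python
from h import *
import pickle
d,t=pickle.load(open('f6.pkl','rb'))
img=cv2.resize(d['color'][130:220,390:460,::-1],None,fx=8,fy=8,interpolation=cv2.INTER_CUBIC)
def dr(yaw,col,c=(509,205.6,144)):
    y=np.radians(yaw);X=np.array([np.cos(y),np.sin(y),0]);Y=np.array([-X[1],X[0],0]);Z=np.array([0,0,1.])
    for z in (0,14):
        P=[np.array(c)+X*a*65+Y*b*17+Z*z for a,b in((1,1),(1,-1),(-1,-1),(-1,1))]
        q=(proj(d,P)-[390,130]+.5)*8-.5
        cv2.polylines(img,[q.round().astype(int)],True,col,1)
    q=(proj(d,[np.array(c)+X*38+Z*z for z in(24.5,37)]+[np.array(c)+Z*58])-[390,130]+.5)*8-.5
    for p in q: cv2.circle(img,tuple(int(v) for v in p),3,col,-1)
dr(5.2,(0,0,255))
cv2.imwrite('pics/m6.png',img)
```

```text
(no output)
```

View pics/m6.png

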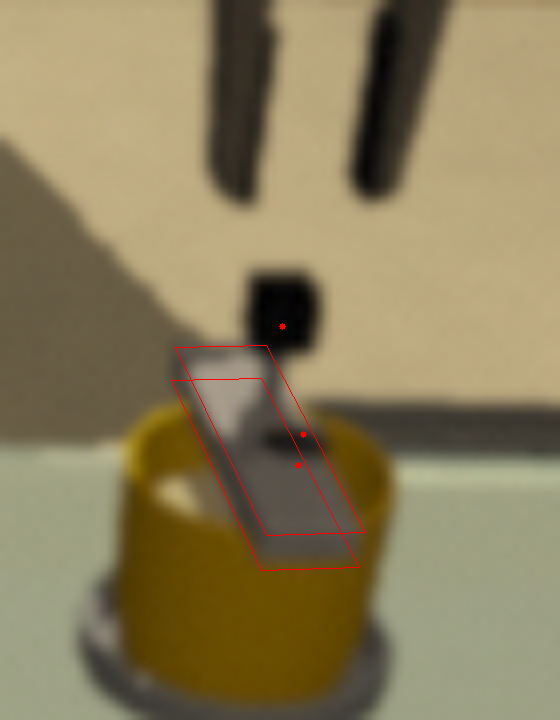

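The model fits the picture to about 1–2 px, so the bar is where expected. Next I close the jaws and move 38 mm towards the lever (tool −y).

Emit:
jog_arm --pt "0 -0.015 0 0" --pt "0 -0.038 0 0" --pt "0 -0.038 0 0" --pt "0 -0.038 0 0" --pt "0 -0.038 0 0" --jaw 1 --squeeze 20

```text
time: 15.22
position: [546.4, 209.1, 261.4]
ee_rot: [2.32, -2.118, -0.001]
ft_force: [0.5, -0.1, 0.3]
grip_width: 0.3
```

Emit:
jog_arm --pt "0 0 0.02 0" --pt "0 0 0.045 0" --pt "0 0 0.06 0" --pt "0 0 0.06 0" --pt "0 0 0.06 0"

```text
time: 15.85
position: [547.3, 209.4, 202.4]
ee_rot: [-2.319, 2.118, -0.001]
ft_force: [0.7, 0.2, 0.5]
grip_width: 0.8
```

Run:
```python
from h import *
s=sense();R=cv2.Rodrigues(s['ee_rot'])[0]
print(s['time'],s['position'],s['ft_force'],s['grip_width'],rel([546.8,209.1,190]))
d=grab('scene');crop(d,'s7.png',390,130,460,220,8)
```

```text
15.85 [547.30644595 209.36513458 202.42847173] [0.72706594 0.24880373 0.45937828] 0.7587793648621548 [0.00022147 0.00054016 0.01242791]
```

View pics/s7.png

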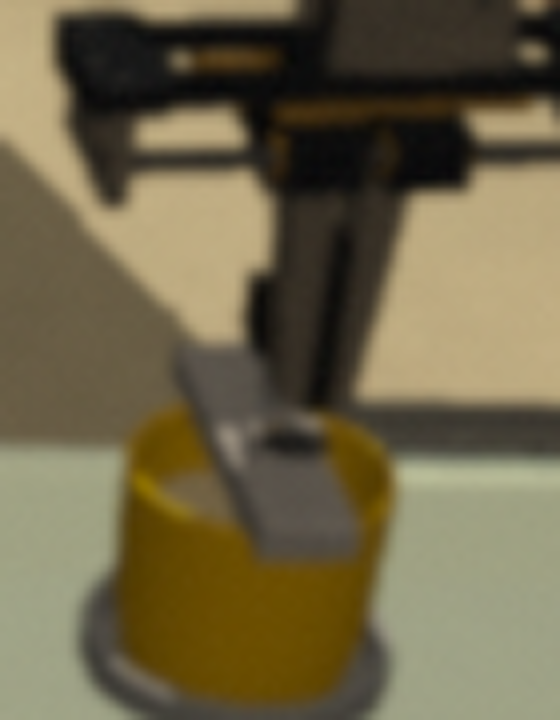

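The closed tips (crop 320,405) sit just above the dark lever (crop 293,440). Next I press down in small guarded steps.

Emit:
jog_arm --pt "0 0 0.004 0" --pt "0 0 0.009 0" --pt "0 0 0.014 0" --pt "0 0 0.014 0"

```text
time: 16.4
position: [547.1, 209.2, 187.4]
ee_rot: [-2.32, 2.118, -0.0]
ft_force: [-0.1, -0.7, -0.2]
grip_width: 0.7
```

Emit:
jog_arm --pt "0 0 0.001 0" --pt "0 0 0.003 0" --pt "0 0 0.004 0" --pt "0 0 0.004 0"

```text
time: 16.9
position: [547.1, 209.3, 183.7]
ee_rot: [-2.32, 2.118, -0.0]
ft_force: [2.4, 0.4, 3.1]
grip_width: 0.6
```

Emit:
jog_arm --pt "0 0 0.001 0" --pt "0 0 0.002 0" --pt "0 0 0.003 0" --pt "0 0 0.003 0"

```text
time: 17.4
position: [546.6, 209.1, 180.4]
ee_rot: [2.32, -2.118, -0.001]
ft_force: [0.9, 0.8, 1.8]
grip_width: 0.4
```

Emit:
jog_arm --pt "0 0 0.0007 0" --pt "0 0 0.0015 0" --pt "0 0 0.0015 0"

```text
time: 17.77
position: [546.9, 209.1, 179.0]
ee_rot: [2.32, -2.118, -0.0]
ft_force: [0.6, -0.3, 2.1]
grip_width: 0.6
```

Emit:
jog_arm --pt "0 0 0.0007 0" --pt "0 0 0.0015 0" --pt "0 0 0.0015 0"

```text
time: 18.15
position: [547.0, 209.2, 177.9]
ee_rot: [-2.32, 2.118, -0.0]
ft_force: [1.8, 0.3, 5.3]
grip_width: 0.7
```

Emit:
jog_arm --pt "0 0 0.0005 0" --pt "0 0 0.001 0" --pt "0 0 0.001 0"

```text
time: 18.52
position: [547.1, 209.2, 177.8]
ee_rot: [-2.319, 2.118, -0.0]
ft_force: [-1.3, -0.4, 12.8]
grip_width: 0.4
```

Emit:
jog_arm --pt "0 0 0.0003 0" --pt "0 0 0.0006 0" --pt "0 0 0.0006 0"

```text
time: 18.9
position: [547.1, 209.2, 177.7]
ee_rot: [-2.319, 2.118, -0.001]
ft_force: [-3.5, -1.1, 18.2]
grip_width: 0.6
```

A hard stop at z≈177.8 (force rising to 18 N with no travel) means the lever is fully down. I'll retreat straight up and look.

Emit:
jog_arm --pt "0 0 -0.005 0" --pt "0 0 -0.03 0" --pt "0 0 -0.07 0" --pt "0 0 -0.11 0" --pt "0 0 -0.13 0"

```text
time: 19.52
position: [546.9, 209.2, 307.8]
ee_rot: [-2.319, 2.118, -0.001]
ft_force: [0.7, -0.7, -0.2]
grip_width: 0.6
```

Emit:
jog_arm --pt "0.05 0 -0.02 0" --pt "0.11 0.02 -0.02 0" --pt "0.17 0.03 -0.02 0" --pt "0.2 0.04 -0.02 0" --pt "0.2 0.04 -0.02 0"

```text
time: 20.15
position: [524.2, 4.7, 325.6]
ee_rot: [2.316, -2.121, -0.002]
ft_force: [-0.3, 0.5, 0.2]
grip_width: 0.8
```

Run:
```python
from h import *
import pickle
s=sense();print(s['time'],s['position'],s['ft_force'])
d=grab('scene','s8f.png');crop(d,'s8.png',390,150,460,220,8)
t=grab('top','t8f.png');crop(t,'t8.png',190,150,270,230,8)
```

```text
20.15 [524.20588992   4.67894694 325.58826796] [-0.29036058  0.47702486  0.1627925 ]
```

View pics/s8.png

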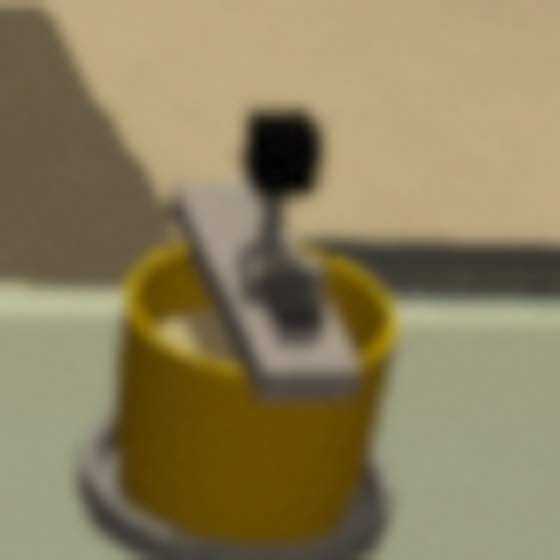

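View pics/t8.png

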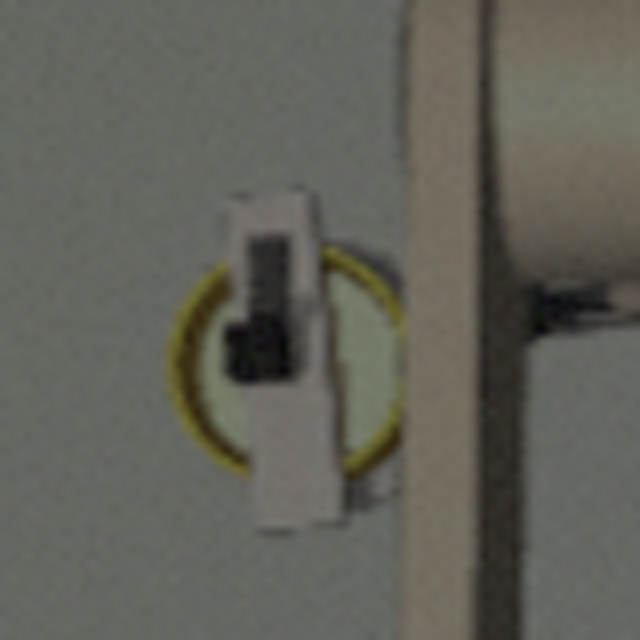

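View pics/s8f.png

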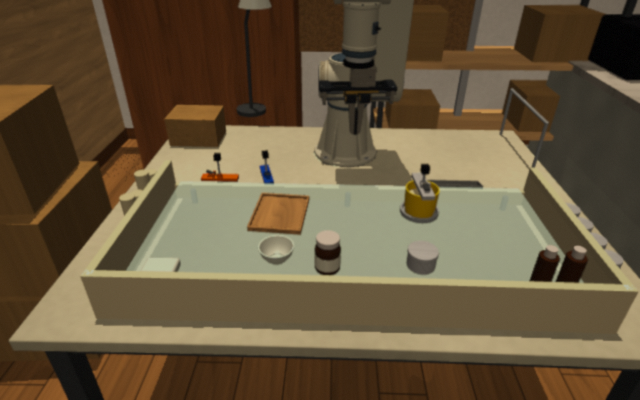

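The pictures show the bar flat and centred on the cup (top crop bar centre 286,360 against rim 287,362), the lever lying level (scene crop 295,300), and the jar, tin and bowl at their original pixels. I'm handing in.

```bash
python3 -c "
from h import *
env.job_done();print(sense()['time'])"
```

```text
the job is handed in; nothing more can be done
the job is handed in; nothing more can be done
```

I stood the silver gauge across the rim of the yellow cup, pushed the probe down until it touched the wax, and pressed the lock lever fully down. The job was handed in at about 20 s; the hand-in reports no verdict.

- **Probe contact:** I measured about 5 N at the wrist while gripping, rising roughly 2 N per mm, which matches the sprung foot touching the wax. I couldn't measure the contact force after letting go of the knob; I expect about 1.5 N or more.
- **Lock lever:** It met a hard stop at about 18 N, and the last pictures show it lying level.
- **Gauge position:** The last pictures show the bar flat and within 1–2 mm of the cup's centre.
- **Bystanders:** The jar, tin and bowl look unmoved.
- **Disagreement:** Before the move, the two cameras gave different wax depths (about 26 mm and 38 mm). I ignored both and found the surface by touch, about 28 mm below the rim.

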